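# Stroke the keeper tabs shut along a bent rod

## Task

Run your fingertips lightly along the S-shaped row of six blue keeper tabs on the grey carrier, starting at the end with the orange dot, so that each tab in turn is pressed down flat over the brass rod. Only touch: do not grip, lift or shove the carrier along, do not press hard, and leave the steel bosses standing on it and everything else around it alone.

Things in the scene. Friction and masses are not known exactly. Their poses are not given: they have to be found in the camera images.
- carrier: grey plastic carrier, loose on rubber feet, about 0.8 kg, 260 mm (its x) by 150 mm (its y), flat deck 22 mm above the table, turned any way round. Origin under its centre, z up. A bent 5 mm brass rod lies in the deck in an S along its x; six blue keeper tabs stand along it, tab1 at the -x end by an orange dot 16 mm across, to tab6 at the +x end, by a thin white line across the deck.
- tab1_end (a point): centre of the upper edge of tab1's raised free end; moves with the tab, a blue plate 27 x 18 x 4 mm, white stripe at the free end. The point's x axis runs along the tab from hinge to free end (pitched up while open), y across it; the hinge is 27 mm back along -x, on the side nearer the orange dot. Open, the end is about 34 mm above the table; closed, the whole top is level at 27 mm
- tab1 (a joint): hinge of tab1: 0 fully open, 0.26 rad fully flat (a stop). Stiff, no spring: about 1.2 N at the free end closes it, more nearer the hinge; it stays where left. A finger sliding from hinge to free end about 1 mm above the closed height folds it down; the other way it catches the raised end
- tab2_end (a point): the same point on tab2, an equal tab; from one tab's closed free end to the next tab's hinge is a gap of about 7 to 13 mm
- tab2 (a joint): hinge of tab2, like tab1's
- tab3_end (a point): the same point on tab3
- tab3 (a joint): hinge of tab3, like tab1's
- tab4_end (a point): the same point on tab4
- tab4 (a joint): hinge of tab4, like tab1's
- tab5_end (a point): the same point on tab5
- tab5 (a joint): hinge of tab5, like tab1's
- tab6_end (a point): the same point on tab6
- tab6 (a joint): hinge of tab6, like tab1's
- boss_a: steel flanged boss standing on the carrier, 32 mm across at the foot, 26 mm tall, in the corner near the orange dot; origin under its centre
- boss_b: second steel boss, the same, standing on the carrier in the corner by tab5 and tab6, across the rod from boss_a; origin under its centre
- gauge_ring: dark steel ring lying beside the carrier's +y long side, 48 mm across, 14 mm tall; origin under its centre
- plier_half: half of a pair of pliers lying beside the carrier's -y long side: blue round handle and steel jaw, 140 mm long along its x, 16 mm tall; origin on its underside
- grease_jar: white jar with blue cap, 48 mm across, 60 mm tall, away to the left (+y) of the carrier; origin under its centre
- oil_can: yellow bottle with red cap, 56 mm across, 130 mm tall, away to the left (+y) of the carrier; origin under its centre
- driver: red screwdriver lying away to the right (-y) of the carrier; origin on its underside
Things that resemble listed ones, but are neither listed nor needed, are in the scene too. What is shaped like the boss_b but pink is not meant. Leave any red look-alike of the grease_jar alone.

How it is judged:
On the way, in this order (a step that is already met when the one before it is completed fails the run):
1. tab1 pressed flat (the tab at the orange dot), the next still open (value of joint tab1 above 0.19 rad), for 0.02 s.
2. tab2 pressed flat, in its turn along the row (value of joint tab2 above 0.19 rad), for 0.02 s.
3. tab3 pressed flat, in its turn along the row (value of joint tab3 above 0.19 rad), for 0.02 s.
4. tab4 pressed flat, in its turn along the row (value of joint tab4 above 0.19 rad), for 0.02 s.
5. tab5 pressed flat, in its turn along the row (value of joint tab5 above 0.19 rad), for 0.02 s.
6. tab6 pressed flat, in its turn along the row (value of joint tab6 above 0.19 rad), for 0.02 s.
At the end, for the whole second after the job is handed in: all six tabs lie flat (hinge beyond 0.19 of 0.26 rad, so the free end is within about 2 mm of fully down), closed in order from the orange dot; the carrier is at rest on the table, and the bosses, ring, jar and bottle still stand upright (value of joint each of tab1, tab2, tab3, tab4, tab5, tab6 above 0.19 rad and linear speed of carrier below 0.01 m/s and height (world z) of carrier below 0.006 m and angle between each of boss_a, boss_b, gauge_ring, grease_jar, oil_can's own z axis and vertical below 0.15 rad); the robot touches nothing.
It fails at once if the carrier is lifted off the table or tipped (height (world z) of carrier above 0.012 m or angle between carrier's own z axis and vertical above 0.1 rad).
It fails at once if the carrier is shoved more than 30 mm (distance of carrier from where it was at the start of the episode above 0.03 m).
It fails at once if the fingers press on the carrier or its tabs with more than 40 N (contact force between the fingers and carrier above 40 N).
It fails at once if a steel boss on the carrier is knocked over, lifted or moved more than 40 mm (distance of any of boss_a, boss_b from where it was at the start of the episode above 0.04 m or angle between any of boss_a, boss_b's own z axis and vertical above 0.3 rad or height (world z) of any of boss_a, boss_b above 0.035 m).
It fails at once if the ring, plier half, jar, bottle or screwdriver is knocked over or moved more than 25 mm (distance of any of gauge_ring, plier_half, grease_jar, oil_can, driver from where it was at the start of the episode above 0.025 m or angle between any of grease_jar, oil_can, gauge_ring's own z axis and vertical above 0.3 rad or height (world z) of any of gauge_ring, plier_half above 0.012 m).
It also fails if it takes over 48 s, if anything falls off the work surface, if the arm or the gripper's body presses on something with over 40 N, if the wrist force passes 120 N, or if a joint passes its speed limit or range.

## Robot

A 7-joint arm with a two-finger parallel gripper is mounted at the origin on the work surface. World frame = base frame: x ahead of the robot, y to its left, z up, the work surface at z = 0. Lengths are in m, angles in rad, forces in N, time in s.
With the tool pointing down it reaches from about 0.4 to 0.875 m from the base axis. Payload 19.3 kg.
Tool frame: the origin (TCP) lies at the very end of the fingers, on their centre line; the grasp point (between the pads) lies 19 mm behind it; z points along the fingers, y is the line along which they close (so a half turn about z gives the same grasp; the last joint's range is limited). The gripper opens to 85 mm and grips with 20 to 120 N. Pads are 22 mm wide; open, the fingers measure 114 mm over their backs; the gripper's body (76 mm by 85 mm) begins 54 mm behind the grasp point. The pads swing forward as they close: fully open they stand 13 mm farther back than shut.
Start: joints at [-1.296, 0.521, -0.036, 1.599, 0.021, 1.021, -0.113], TCP at [0.211, 0.588, 0.231] pointing down, gripper open.
Joint ranges: [-2.91, 2.91], [-0.3, 2.13], [-1.5, 1.42], [0.17, 2.43], [-1.26, 4.41], [0.16, 1.93], [-2.52, 2.52]. Speed limits (rad/s): [1.89, 1.89, 2.39, 2.39, 3.01, 3.01, 3.01].

## Interface

Orientations are given as [roll, pitch, yaw] about the fixed x, y, z axes, in that order (R = Rz(yaw) Ry(pitch) Rx(roll)).
In Python, from workcell import observe, grab_frame, job_done gives the robot as it stands.
- The arm moves only by the tool move_arm, never from a script. Its argument "plan" is a list that holds one entry, the list of rows, each a list of 7 numbers: the shift along the tool's x, y, z each as a share of 0.02 m, from -1 to 1, then the turn, a rotation vector about the tool's x, y, z each as a share of 6 degrees, from -1 to 1, then the opening, from -1 (shut) to 1 (fully open). A call has exactly 10 rows; each row shifts and turns the commanded pose from where the row before left it, along the tool's axes as they then stand; what a row does not reach is not made up. A row lasts 1/10 s, in which the tool goes at most 50 mm and 8.59 degrees, less where a joint would pass 70% of its speed; a pose out of reach is approached as far as the arm can. A call with a number of a shift or a turn outside -1 to 1 is refused whole. A call with a gripper value outside its range is refused whole. The fingers move at their own pace and stop on an object; "grip_force" is the grip in N (left out, the last holds). Time passes only in rows, so rows that do not move let the fingers close, or fill a call up. It gives the time, the measured TCP pose, the force, the opening and the grip force at its end, in the units of the state.
- observe(): the state, without advancing time (a new reading comes with each control period).
- grab_frame(name): name is "side" or "top"; returns a dict with "color" (400x640x3 uint8, red, green, blue), "intrinsics" (3x3 intrinsics, pixels), "position" and "orientation" of the camera in the world. Camera axes: x right, y down, z forward; pixel columns grow to the right and rows downward; lengths in m; the calibration is good to about 2 mm. A picture is of the moment at which its call begins. There is no depth.
- job_done(): hands the job in; it is judged then, once.
The state is a dict: "clock": time; "qpos": joint angles; "qd": joint speeds; "joint_efforts": joint torques, N m; "position": TCP position; "tool_rot": TCP orientation; "force": force on the tool from outside, world axes, zero at the start; "moment": the same for the moment, N m; "grip_width": finger opening in m; "finger_force": force on a finger pad.
Only numpy, scipy, OpenCV 4.12 (cv2) and the standard library are available. Lean on these libraries where they do the work, as an engineer would, in place of code of your own. Each camera call takes 0.05 s, during which the arm holds its last target. There are 200 camera calls.

## Working session

There is one attempt and no reset: what is moved stays moved. The work goes in short steps, Python scripts to look and compute and a tool call to move; the robot and the scene stay as the last step left them, time stands still between calls to the robot, and variables do not carry over. Pictures are saved under pics/ and viewed, at most 10 in all, crops included, and the job is handed in when it is done.

Besides the shell and the picture viewer there is one more tool, called in YAML: its name, and indented under it one key for each argument. move_arm: Moves the arm, as the interface text tells. Shift numbers are shares of 0.02 m and turn numbers shares of 6 degrees, none past 1 either way. Its arguments: {"type":"object","properties":{"plan":{"type":"array"},"grip_force":{"type":"number"}},"required":["plan"]}

```bash
mkdir -p pics; python3 - <<'E'
from workcell import observe, grab_frame
import cv2,pickle
for n in("top","side"):
    f=grab_frame(n); pickle.dump(f,open(n+".pkl","wb"))
    cv2.imwrite(f"pics/{n}0.png",f["color"][:,:,::-1])
    print(n,f["intrinsics"],f["position"],f["orientation"])
print(observe())
E
```

```text
top [[367.90631789   0.         314.24729665]
 [  0.         367.90631789 199.58373093]
 [  0.           0.           1.        ]] [0.46058833 0.0089763  1.09704644] [-3.03481838e+00 -2.95642794e-03 -1.57834177e+00]
side [[443.42188919   0.         321.35678942]
 [  0.         443.42188919 200.62652751]
 [  0.           0.           1.        ]] [ 0.46813302 -0.90662459  0.88562516] [-2.31932822  0.00843743 -0.12163669]
{'clock': 0.1, 'qpos': array([-1.29620787,  0.52195584, -0.03627437,  1.59993168,  0.02117153,
        1.02113813, -0.11279772]), 'qd': array([ 0.00200894, -0.00316455, -0.00026055, -0.00018773, -0.00122405,
        0.00094532,  0.00204987]), 'joint_efforts': array([ 5.04578784e-03, -9.28474975e+01,  1.98518582e+00, -3.70519781e+01,
        1.82178727e-02,  5.54630140e-03,  7.75765807e-05]), 'position': array([0.21119939, 0.58790925, 0.23078992]), 'tool_rot': array([-3.14054642e+00,  7.67393638e-05,  2.79673429e+00]), 'force': array([-0.73698039, -0.26523204,  0.31141746]), 'moment': array([0.02798372, 0.03058189, 0.00558531]), 'finger_force': 0.0, 'grip_width': 0.08522682663851079}
```

View pics/top0.png

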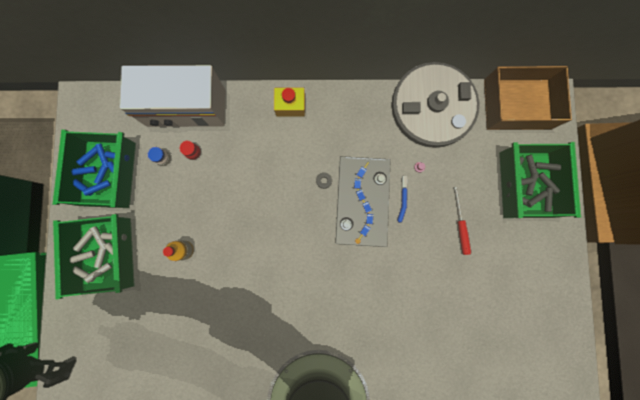

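View pics/side0.png

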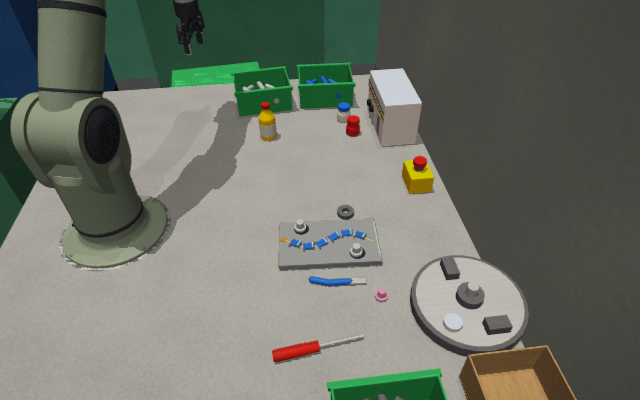

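The carrier spans about (337-390, 156-246) in the top view. There is an orange mark at about (358,241) and boss candidates at (346,224) and (380,178); the pink look-alike is at (419,167). I'll enlarge both views.

```bash
python3 - <<'E'
import cv2,pickle
for n,(x,y,w,h) in dict(top=(315,148,100,104),side=(268,195,125,90)).items():
    f=pickle.load(open(n+".pkl","rb"))["color"][y:y+h,x:x+w,::-1]
    s=5.7 if n=="top" else 6
    cv2.imwrite(f"pics/{n}c.png",cv2.resize(f,None,fx=s,fy=s,interpolation=cv2.INTER_CUBIC))
E
```

```text
(no output)
```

View pics/topc.png

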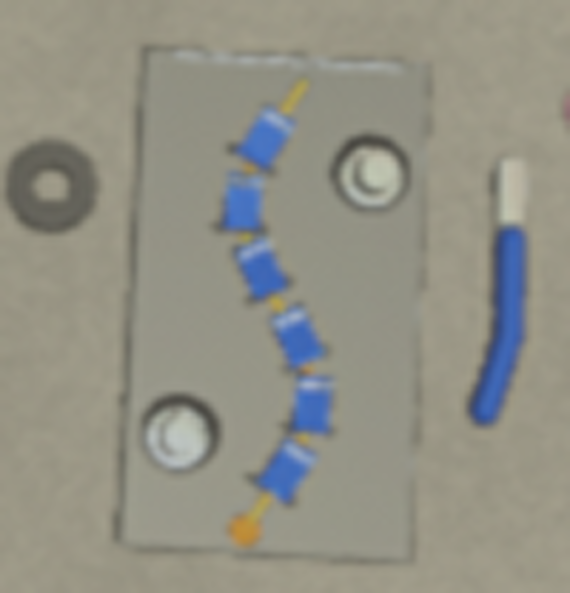

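View pics/sidec.png

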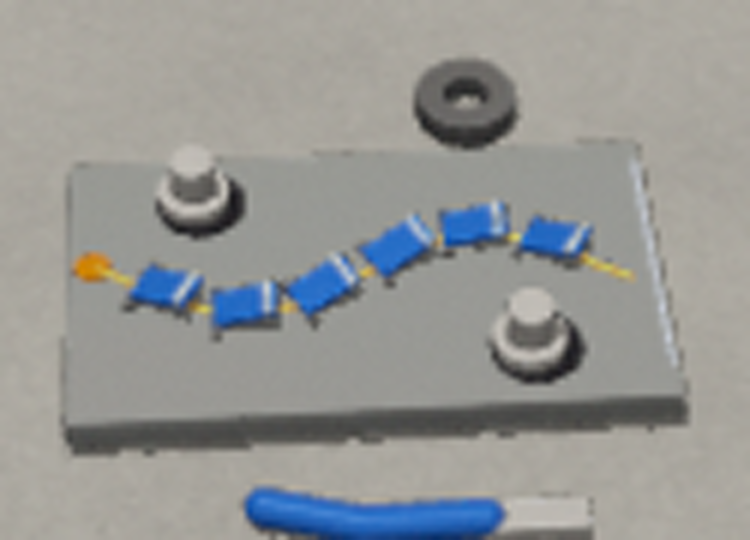

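The orange dot is at crop (245,530), the end near the robot, and the white line is at the far end. So tab1 to tab6 run from bottom to top: (287,470), (313,408), (300,340), (262,270), (243,205), (267,137). The white stripes sit at the far ends, which fits. The bosses are the steel ones on the deck at (180,433) and (370,173).

```bash
cat > h.py <<'E'
import numpy as np,pickle
from scipy.spatial.transform import Rotation as R
def w(f,u,v,z):
    K=f["intrinsics"];o=np.asarray(f["orientation"])
    M=R.from_euler("xyz",o).as_matrix()
    d=M@np.linalg.solve(K,[u,v,1]);p=np.asarray(f["position"]);return p+d*(z-p[2])/d[2]
E
python3 - <<'E'
from h import *
T=pickle.load(open("top.pkl","rb"));S=pickle.load(open("side.pkl","rb"))
t=lambda x,y,z:w(T,315+(x+.5)/5.7-.5,148+(y+.5)/5.7-.5,z)
s=lambda x,y,z:w(S,268+(x+.5)/6-.5,195+(y+.5)/6-.5,z)
pr=lambda n,p:print(n,np.round(p[:2]*1000,1))
pr("dot",t(245,530,.022));pr("dot side",s(92,267,.022))
for c in[(147,47),(428,66),(412,560),(118,543)]:pr("corner",t(*c,.022))
for c in[(68,163),(635,142),(688,398),(64,428)]:pr("corner side",s(*c,.022))
H=[(272,490),(312,430),(302,360),(267,297),(240,230),(254,160)]
F=[(302,447),(315,378),(289,312),(252,242),(245,174),(280,113)]
SF=[(190,290),(268,300),(346,270),(423,232),(498,218),(578,237)]
for i in range(6):
    h=t(*H[i],.025);f=t(*F[i],.034);pr(f"tab{i+1} hinge",h);pr("   free",f);pr("   free side",s(*SF[i],.033));print(np.linalg.norm((f-h)[:2]))
E
```

```text
dot [ 455.1 -120. ]
dot side [ 455.9 -116.6]
corner [706.2 -73.9]
corner [ 695.1 -220.4]
corner [ 439.3 -204.8]
corner [449.  -55.2]
corner side [448.8 -51.7]
corner side [706.6 -71.9]
corner side [ 697.4 -221.8]
corner side [ 439.2 -204.4]
tab1 hinge [ 475.3 -133.8]
   free [ 496.7 -148.3]
   free side [ 496.8 -145.3]
0.02585381519575247
tab2 hinge [ 505.7 -154.9]
   free [ 531.6 -155.7]
   free side [ 529.3 -155.3]
0.026001616344503625
tab3 hinge [ 541.5 -150.6]
   free [ 565.4 -143.2]
   free side [ 564.4 -142.5]
0.025009166374717225
tab4 hinge [ 574.1 -133.4]
   free [ 601.5 -125.1]
   free side [ 600.6 -124.8]
0.028608651887234937
tab5 hinge [ 609.  -120.2]
   free [ 636.7 -122.2]
   free side [ 634.4 -120.8]
0.02781164242549127
tab6 hinge [ 645.5 -128.2]
   free [ 668.4 -140.9]
   free side [ 667.  -136.4]
0.026170192919551048
```

move_arm:
  plan:
    - [[-0.94, -0.34, 0, 0, 0, -1, -1], [-0.94, -0.34, 0, 0, 0, -1, -1], [-0.94, -0.34, 0, 0, 0, -1, -1], [-0.94, -0.34, 0, 0, 0, 0, -1], [0, 0, 0, 0, 0, 0, -1], [0, 0, 0, 0, 0, 0, -1], [0, 0, 0, 0, 0, 0, -1], [0, 0, 0, 0, 0, 0, -1], [0, 0, 0, 0, 0, 0, -1], [0, 0, 0, 0, 0, 0, -1]]

```text
clock: 1.1
position: [0.2792, 0.5479, 0.2313]
tool_rot: [-3.142, -0.0, 3.111]
force: [0.3, 0.4, -0.9]
grip_width: 0.0003
finger_force: 0.0
```

move_arm:
  plan:
    - [[-0.87, -1, 0, 0, 0, -0.29, -1], [-0.87, -1, 0, 0, 0, 0, -1], [-0.87, -1, 0, 0, 0, 0, -1], [-0.87, -1, 0, 0, 0, 0, -1], [-0.87, -1, 0, 0, 0, 0, -1], [-0.87, -1, 0, 0, 0, 0, -1], [-0.87, -1, 0, 0, 0, 0, -1], [-0.87, -1, 0, 0, 0, 0, -1], [-0.87, -1, 0, 0, 0, 0, -1], [-0.87, -1, 0, 0, 0, 0, -1]]

```text
clock: 2.1
position: [0.4535, 0.3464, 0.2314]
tool_rot: [3.141, 0.0, 3.142]
force: [0.2, 0.9, 0.5]
grip_width: -0.0003
finger_force: 0.0
```

move_arm:
  plan:
    - [[0, -1, 0, 0, 0, 0, -1], [0, -1, 0, 0, 0, 0, -1], [0, -1, 0, 0, 0, 0, -1], [0, -1, 0, 0, 0, 0, -1], [0, -1, 0, 0, 0, 0, -1], [0, -1, 0, 0, 0, 0, -1], [0, -1, 0, 0, 0, 0, -1], [0, -1, 0, 0, 0, 0, -1], [0, -1, 0, 0, 0, 0, -1], [0, -1, 0, 0, 0, 0, -1]]

```text
clock: 3.1
position: [0.4524, 0.1463, 0.2314]
tool_rot: [3.141, 0.0, -3.141]
force: [0.6, 0.1, 0.2]
grip_width: -0.0001
finger_force: 0.0
```

move_arm:
  plan:
    - [[0, -1, 0.5, 0, 0, 0, -1], [0, -1, 0.5, 0, 0, 0, -1], [0, -1, 0.5, 0, 0, 0, -1], [0, -1, 0.5, 0, 0, 0, -1], [0, -1, 0.5, 0, 0, 0, -1], [0, -1, 0.5, 0, 0, 0, -1], [0, -1, 0.5, 0, 0, 0, -1], [0, -1, 0.5, 0, 0, 0, -1], [0, -1, 0.5, 0, 0, 0, -1], [0, -1, 0.5, 0, 0, 0, -1]]

```text
clock: 4.1
position: [0.4525, -0.0535, 0.1311]
tool_rot: [3.142, 0.0, -3.141]
force: [0.5, -0.1, 0.3]
grip_width: 0.0001
finger_force: 0.0
```

move_arm:
  plan:
    - [[0, -0.85, 0.3, 0, 0, 0, -1], [0, -0.8, 0.3, 0, 0, 0, -1], [0, -0.8, 0.4, 0, 0, 0, -1], [0, -0.8, 0.5, 0, 0, 0, -1], [0, 0, 0.8, 0, 0, 0, -1], [0, 0, 0.8, 0, 0, 0, -1], [0, 0, 0.8, 0, 0, 0, -1], [0, 0, 0.6, 0, 0, 0, -1], [0, 0, 0.3, 0, 0, 0, -1], [0, 0, 0, 0, 0, 0, -1]]

```text
clock: 5.1
position: [0.4524, -0.1177, 0.0349]
tool_rot: [3.141, -0.001, 3.142]
force: [-0.0, -0.5, 1.0]
grip_width: 0.0004
finger_force: 0.0
```

```bash
python3 - <<'E'
from workcell import *
import cv2
a=[]
f=grab_frame("side")["color"][150:285,240:390,::-1]
cv2.imwrite("pics/s2.png",cv2.resize(f,None,fx=4.4,fy=4.4,interpolation=cv2.INTER_CUBIC))
print(observe()["position"],observe()["force"])
E
```

```text
[ 0.45273539 -0.11783641  0.03539848] [-0.15254726 -0.35055042  0.46732593]
```

View pics/s2.png

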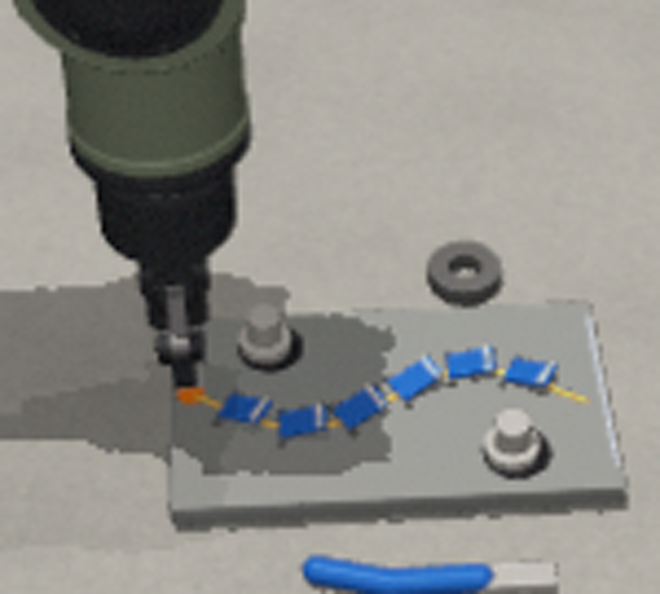

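The shut fingertip hangs just over the orange dot at (185,390). All six tabs are still raised and nothing has been disturbed. Next I'll lower to about 28 mm and sweep tab1.

move_arm:
  plan:
    - [[0, 0, 0.35, 0, 0, 0, -1], [0, 0, 0, 0, 0, 0, -1], [-0.24, -0.16, 0, 0, 0, 0, -1], [-0.24, -0.16, 0, 0, 0, 0, -1], [-0.24, -0.16, 0, 0, 0, 0, -1], [-0.24, -0.16, 0, 0, 0, 0, -1], [-0.24, -0.16, 0, 0, 0, 0, -1], [-0.24, -0.16, 0, 0, 0, 0, -1], [-0.24, -0.16, 0, 0, 0, 0, -1], [-0.24, -0.16, 0, 0, 0, 0, -1]]

```text
clock: 6.15
position: [0.4916, -0.1438, 0.0283]
tool_rot: [-3.142, 0.0, 3.141]
force: [-1.3, -0.4, 0.8]
grip_width: -0.0001
finger_force: 0.5
```

```bash
python3 - <<'E'
from workcell import *
import cv2
f=grab_frame("side")["color"][205:275,268:393,::-1]
cv2.imwrite("pics/s3.png",cv2.resize(f,None,fx=6.2,fy=6.2,interpolation=cv2.INTER_CUBIC))
print(observe()["position"],observe()["force"])
E
```

```text
[ 0.49239898 -0.14430096  0.02836624] [ 1.15638713 -0.01487092  1.01757821]
```

View pics/s3.png

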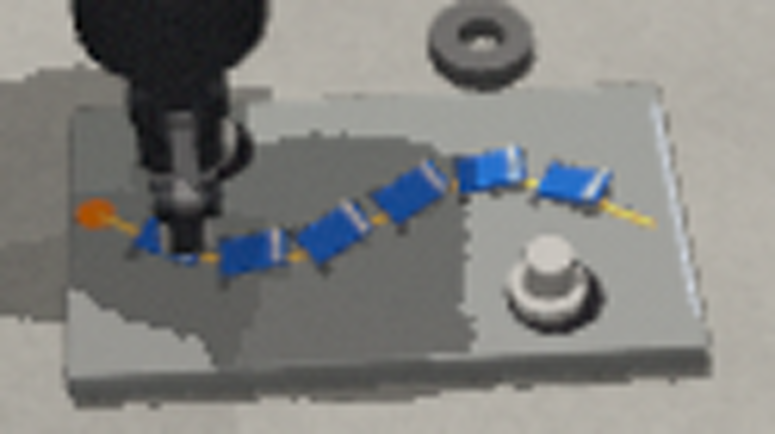

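Tab1 lies folded under the fingertip at (185,250), tabs 2–6 are still raised, and the carrier hasn't moved. I'll go down 0.6 mm for margin and carry on along the row.

move_arm:
  plan:
    - [[0, 0, 0.03, 0, 0, 0, -1], [-0.23, -0.17, 0, 0, 0, 0, -1], [-0.23, -0.17, 0, 0, 0, 0, -1], [-0.23, -0.17, 0, 0, 0, 0, -1], [-0.25, -0.02, 0, 0, 0, 0, -1], [-0.25, -0.02, 0, 0, 0, 0, -1], [-0.25, -0.02, 0, 0, 0, 0, -1], [-0.25, -0.02, 0, 0, 0, 0, -1], [-0.25, -0.02, 0, 0, 0, 0, -1], [-0.25, 0.1, 0, 0, 0, 0, -1]]

```text
clock: 7.2
position: [0.5354, -0.1539, 0.0277]
tool_rot: [-3.141, 0.0, 3.141]
force: [-0.6, -0.3, 1.3]
grip_width: -0.0006
finger_force: 0.4
```

move_arm:
  plan:
    - [[-0.27, 0.12, 0, 0, 0, 0, -1], [-0.25, 0.08, 0, 0, 0, 0, -1], [-0.25, 0.08, 0, 0, 0, 0, -1], [-0.25, 0.08, 0, 0, 0, 0, -1], [-0.25, 0.09, 0, 0, 0, 0, -1], [-0.25, 0.09, 0, 0, 0, 0, -1], [-0.2, 0.19, 0, 0, 0, 0, -1], [-0.2, 0.19, 0, 0, 0, 0, -1], [-0.25, 0.1, 0, 0, 0, 0, -1], [-0.25, 0.1, 0, 0, 0, 0, -1]]

```text
clock: 8.2
position: [0.5837, -0.1311, 0.0277]
tool_rot: [-3.142, -0.0, 3.141]
force: [-1.5, -0.9, 2.2]
grip_width: -0.0002
finger_force: 1.0
```

move_arm:
  plan:
    - [[-0.22, 0.08, 0, 0, 0, 0, -1], [-0.22, 0.08, 0, 0, 0, 0, -1], [-0.22, 0.08, 0, 0, 0, 0, -1], [-0.22, 0.08, 0, 0, 0, 0, -1], [-0.2, 0.08, 0, 0, 0, 0, -1], [-0.2, 0.08, 0, 0, 0, 0, -1], [-0.25, 0, 0, 0, 0, 0, -1], [-0.25, 0, 0, 0, 0, 0, -1], [-0.25, 0, 0, 0, 0, 0, -1], [-0.25, 0, 0, 0, 0, 0, -1]]

```text
clock: 9.2
position: [0.6295, -0.1217, 0.0277]
tool_rot: [3.142, 0.0, 3.141]
force: [-0.7, -1.2, 0.5]
grip_width: -0.0001
finger_force: 0.5
```

move_arm:
  plan:
    - [[-0.19, -0.02, 0, 0, 0, 0, -1], [-0.19, -0.02, 0, 0, 0, 0, -1], [-0.21, -0.12, 0, 0, 0, 0, -1], [-0.21, -0.12, 0, 0, 0, 0, -1], [-0.23, -0.12, 0, 0, 0, 0, -1], [-0.23, -0.12, 0, 0, 0, 0, -1], [-0.23, -0.12, 0, 0, 0, 0, -1], [-0.23, -0.12, 0, 0, 0, 0, -1], [-0.23, -0.12, 0, 0, 0, 0, -1], [-0.23, -0.12, 0, 0, 0, 0, -1]]

```text
clock: 10.2
position: [0.673, -0.142, 0.0276]
tool_rot: [-3.142, 0.0, 3.141]
force: [-0.4, 0.2, 1.1]
grip_width: 0.0
finger_force: 0.4
```

move_arm:
  plan:
    - [[-0.1, -0.05, 0, 0, 0, 0, -1], [0, 0, -0.3, 0, 0, 0, -1], [0, 0, -0.7, 0, 0, 0, -1], [0, 0, -1, 0, 0, 0, -1], [0, 0, -1, 0, 0, 0, -1], [0, 1, -1, 0, 0, 0, -1], [0, 1, -1, 0, 0, 0, -1], [0, 1, -1, 0, 0, 0, -1], [0, 1, -1, 0, 0, 0, -1], [0, 1, -1, 0, 0, 0, -1]]

```text
clock: 11.2
position: [0.6745, -0.0418, 0.19]
tool_rot: [3.142, 0.001, 3.141]
force: [0.4, -0.5, -0.8]
grip_width: -0.0002
finger_force: 0.0
```

```bash
python3 - <<'E'
from workcell import *
import cv2
f=grab_frame("side")["color"][195:275,268:393,::-1]
cv2.imwrite("pics/s4.png",cv2.resize(f,None,fx=6.2,fy=6.2,interpolation=cv2.INTER_CUBIC))
print(observe()["position"],observe()["force"])
E
```

```text
[ 0.67595959 -0.03759102  0.19335477] [2.0481785  4.631877   3.73600292]
```

View pics/s4.png

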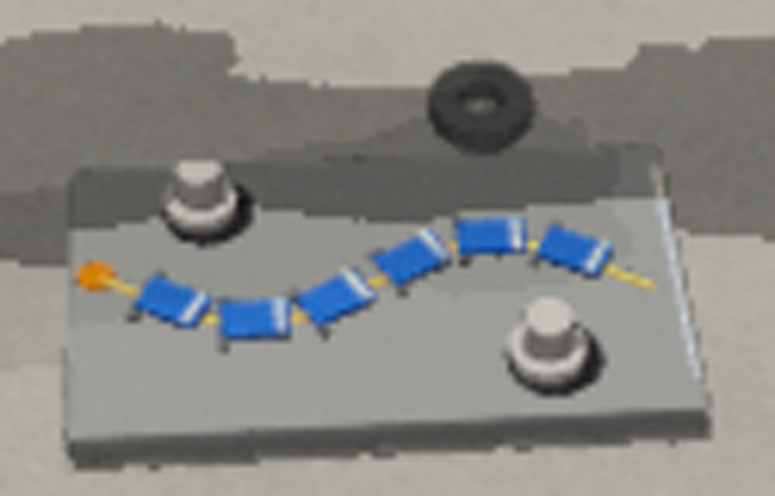

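All six tabs look flat, the bosses and ring are standing, and the carrier is in place. I'll check each tab's drop in numbers before handing in.

```bash
python3 - <<'E'
from workcell import *
import cv2,pickle,numpy as np
for n,(x,y,w,h) in dict(side=(268,195,125,80),top=(340,155,45,92)).items():
    out=[]
    for f in(pickle.load(open(n+".pkl","rb")),grab_frame(n)):
        c=cv2.resize(f["color"][y:y+h,x:x+w],None,fx=4,fy=4,interpolation=cv2.INTER_LINEAR).astype(int)
        m=((c[...,2]>1.7*c[...,0])&(c[...,2]>c[...,0]+35)).astype(np.uint8)
        k,_,s,ce=cv2.connectedComponentsWithStats(m)
        i=[j for j in range(1,k) if s[j,4]>150]
        o=sorted(i,key=lambda j:ce[j,0 if n=="side" else 1])
        out.append([(round(ce[j,0]/4,1),round(ce[j,1]/4,1),s[j,4]) for j in o])
    for o in out: print(n,[tuple(map(float,q)) for q in o])
E
```

```text
side [(26.2, 47.7, 659.0), (39.6, 51.0, 784.0), (53.0, 48.0, 875.0), (65.6, 41.5, 880.0), (77.9, 37.7, 771.0), (91.1, 39.5, 667.0)]
side [(27.1, 48.5, 852.0), (40.0, 51.5, 853.0), (53.2, 48.5, 849.0), (65.7, 42.0, 797.0), (78.0, 38.1, 767.0), (91.3, 40.0, 741.0)]
top [(21.1, 17.9, 615.0), (17.4, 29.4, 628.0), (21.0, 41.0, 622.0), (27.4, 53.0, 605.0), (29.6, 64.9, 614.0), (24.7, 76.2, 636.0)]
top []
```

```bash
python3 - <<'E'
from workcell import *
from h import *
import cv2
S=pickle.load(open("side.pkl","rb"));N=grab_frame("side")
F=np.array([[496.7,-147],[530.5,-155.5],[565,-143],[601,-125],[635.5,-121.5],[667.7,-138.7]])/1000
K=S["intrinsics"];M=R.from_euler("xyz",S["orientation"]).as_matrix()
for p in F:
    pj=lambda z:(lambda q:(K@(q/q[2]))[:2])(M.T@(np.array([*p,z])-S["position"]))
    r=[]
    for f,z in((S,.033),(N,.027)):
        u,v=pj(z);x,y=int(u)-6,int(v)-5
        c=f["color"][y:y+11,x:x+13].astype(float)
        l=c[...,0]  # red channel: blue tab dark, stripe bright
        wt=np.clip(c.min(2)-np.median(l)-0,0,None)
        wt=np.clip(c.min(2)-155,0,None)
        b=np.clip(c[...,2]-c[...,0]-5,0,None)*(l>130)
        wt=wt+b
        g=np.mgrid[y:y+11,x:x+13]
        r.append(np.array([(wt*g[1]).sum(),(wt*g[0]).sum()])/wt.sum())
    print("stripe shift",np.round(r[1]-r[0],2)," expected",np.round(pj(.027)-pj(.034),2))
E
```

```text
stripe shift [-0.19  2.16]  expected [0.12 1.82]
stripe shift [0.61 0.86]  expected [0.06 1.82]
stripe shift [0.33 1.19]  expected [0.01 1.82]
stripe shift [0.41 1.39]  expected [-0.05  1.82]
stripe shift [0.42 0.41]  expected [-0.1   1.82]
stripe shift [0.13 1.71]  expected [-0.15  1.82]
```

```bash
python3 - <<'E'
from workcell import *
from h import *
import cv2
S=pickle.load(open("side.pkl","rb"));N=grab_frame("side");r=[]
K=S["intrinsics"];M=R.from_euler("xyz",S["orientation"]).as_matrix()
for f in(S,N):
    c=cv2.resize(f["color"][195:275,268:393],None,fx=6,fy=6,interpolation=cv2.INTER_CUBIC).astype(int)
    m=((c[...,2]>1.5*c[...,0])&(c[...,2]>c[...,0]+30)).astype(np.uint8)
    k,L,s,ce=cv2.connectedComponentsWithStats(m)
    q=[]
    for j in sorted([j for j in range(1,k) if s[j,4]>500],key=lambda j:ce[j,0]):
        y,x=np.nonzero(L==j);lo,hi=x.min()+10,x.max()-10
        e=np.array([(u,y[x==u].min(),y[x==u].max()) for u in range(lo,hi)])
        q.append([np.polyfit(e[:,0],e[:,1],1)[0],np.polyfit(e[:,0],e[:,2],1)[0]])
    r.append(np.array(q))
print(np.round(r[0].T,2));print(np.round(r[1].T,2));print("change",np.round((r[1]-r[0]).mean(1),2))
E
```

```text
[[-0.02  0.17 -0.34 -0.31  0.17  0.26]
 [ 0.16 -0.22 -0.21 -0.22 -0.18  0.09]]
[[ 0.36 -0.06 -0.09 -0.22 -0.05  0.39]
 [ 0.25 -0.05 -0.18 -0.09 -0.02  0.28]]
change [ 0.24 -0.03  0.14  0.11 -0.03  0.16]
```

The lower edges of tab2 and tab5 level out by 0.16–0.17 in slope, which is what full closing should give. The sweep also ran at 27.7 mm with steady light contact, so I'm handing in.

```bash
python3 -c "
from workcell import *
print(job_done())"
```

```text
the job is handed in; nothing more can be done
None
```

I swept the six tabs in order from the orange dot and, from the pictures, all six lie flat with the carrier and bosses undisturbed; the job is handed in, but no verdict came back.

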